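Clamp a vase with a re-glued neck under a slip-clutch screw clamp

TASK

The neck of the small vase in the clamp has just been glued back on and must set under light pressure. Swing the clamp arm over the vase until it meets its stop, then turn the knob clockwise, following it down without leaning on it or holding it back, until its slip clutch clicks: one click, two at the most; then let go. Do not touch the vase or disturb the things around it.

Things in the scene. Friction and masses are not known exactly. Their poses are not given: they have to be found in the camera images.
- stand: Clamp stand, fixed on the bench: grey base plate 230 x 150 mm, 16 mm thick, with a cork seat (84 mm across, its top 22 mm above the bench) and behind it a steel post 18 mm thick and 220 mm high. Origin on the bench under the seat's centre; x points from the seat to the post, which stands at x = +110 mm; z up.
- collar: Steel collar fixed on the post at a height that differs by some mm from start to start; it carries the swinging arm and its stop. Origin on the post's axis, level with the arm's underside; axes as the stand's. The arm is a grey bar 22 mm wide, its top 34 mm above this origin; knob, screw and spindle share an upright axis 110 mm from the post's.
- clamp_arm (a joint): Swing of the clamp arm about the post, rad. 0: against its stop, the knob straight above the vase. Grows as the arm swings away anticlockwise seen from above (starts at 0.6 to 1.2): close it clockwise. About 2.5 N at the knob moves it; it stays where it is left. Turning the knob clockwise presses the arm against its stop.
- knob: Torque-limiting knob on top of the screw: aluminium hub in a black ribbed rubber sleeve, 40 mm across, 28 mm high, axis upright; the sleeve gives 0.5 rad per Nm in twist. Origin at the centre of its top (about 237 mm above the bench), z up, x along the black index line on top. Fingers fit to 27 mm below its top. Clockwise from above lowers it with the screw (coarse thread); 18 N of grip turns it.
- screw: Steel screw with a flange under the knob and a pointer along its x, 25 mm out. Origin on the axis, 29 mm below the knob's top. Free running takes 0.115 Nm. A slip clutch, 12 clicks a turn, joins the knob to it: it slips at 0.165 Nm and at each click the torque sinks to 0.02 Nm, then climbs. Clicks: the knob 0.26, 0.79 and 1.31 rad clockwise of the pointer (start: 0); it stays where it is left.
- spindle: Spindle foot with a round black rubber pad, 46 mm across, that goes down with the screw without turning. Origin at the centre of the pad's underside, 104.5 mm below the knob's top, at the start a few mm above the vase's rim. From first touch the torque climbs over some 0.7 rad; at the click the pad presses with about 43 N. Pushing or pulling the knob along its axis adds to or takes from that.
- vase: Small glazed vase, hand-thrown, loose, standing on the cork seat: brown and cream, about 110 mm high, belly 83 mm across, narrow neck, flat rim 42 mm across, about 0.4 kg. Origin at the centre of its foot, z up.
- bowl: Bystander: small white bowl, 90 mm across, 42 mm high. Origin at its underside.
- jar: Bystander: amber glass jar with a white cap, 52 mm across, 75 mm high. Origin at its underside.
- brush_pot: Bystander: blue ceramic pot with three brushes, 68 mm across, brushes up to 170 mm high. Origin at its underside.

How it is judged:
By the outcome, as a careful person would: the job done as asked, in the order asked, and still so for the second after the job is handed in, with the robot touching nothing.
It also fails if it takes over 67 s, if anything falls off the work surface, if the arm or the gripper's body presses on something with over 40 N, if the wrist force passes 120 N, or if a joint passes its speed limit or range.

ROBOT

A 6-joint arm with a two-finger parallel gripper is mounted at the origin on the work surface. World frame = base frame: x ahead of the robot, y to its left, z up, the work surface at z = 0. Lengths are in m, angles in rad, forces in N, time in s.
With the tool pointing down it reaches from about 0.35 to 0.775 m from the base axis. Payload 7.3 kg.
Tool frame: the origin (TCP) lies at the centre of the arm's flange, where the gripper is bolted on; the fingertips stand 178 mm ahead of it and the grasp point (between the pads) lies 159 mm ahead of it (tip_extent is the distance from the TCP to the fingertips, in m); z points along the fingers, y is the line along which they close (so a half turn about z gives the same grasp; the last joint's range is limited). The gripper opens to 92 mm and grips with 3 to 60 N. Pads are 19 mm wide; open, the fingers measure 130 mm over their backs; the gripper's body (75 mm by 190 mm) begins 47 mm behind the grasp point.
Start: joints at [1.075, 0.342, 1.524, -0, 1.275, -0.146], TCP at [0.18, 0.493, 0.405] pointing down, gripper open.
Joint ranges: [-2.53, 2.53], [-0.77, 2.02], [0.04, 2.7], [-1, 4.14], [0.28, 2.66], [-3.11, 3.11]. Speed limits (rad/s): [2.57, 2.57, 3.14, 3.14, 3.14, 3.14].

INTERFACE

Orientations are given as [roll, pitch, yaw] about the fixed x, y, z axes, in that order (R = Rz(yaw) Ry(pitch) Rx(roll)).
In Python, from cell import * gives the robot as it stands.
- The arm moves only by the tool arm_command, never from a script. Its arguments are lists of equal length, an entry for each row: "xyz": the shift along the world's x, y, z in mm, a list of three; "spin": the turn about the world's z in degrees. In form: {"xyz": [[tx, ty, tz], ...], "spin": [spin, ...]}. A call has 1 to 20 rows; each row shifts and turns the commanded pose from where the row before left it; what a row does not reach is not made up. A row lasts 1/10 s, in which the tool goes at most 50 mm and 8.59 degrees, less where a joint would pass 70% of its speed; a pose out of reach is approached as far as the arm can. A call with a gripper value outside its range is refused whole. "jaw" is the opening, from -1 (shut) to 1 (fully open), set as the call begins (left out, the last holds). The fingers move at their own pace and stop on an object; "squeeze" is the grip in N (left out, the last holds). Time passes only in rows, so rows that do not move let the fingers close. It gives the time, the measured TCP pose, the force, the opening and the grip force at its end, in the units of the state.
- observe(): the state, without advancing time (a new reading comes with each control period).
- read_camera(name): name is "side" or "top" or "wrist"; returns a dict with "img" (384x512x3 uint8, red, green, blue), "depth" (384x512 float32, m along the optical axis (not along the pixel's ray), 0 where there is no reading), "fx", "fy", "cx", "cy" (pixels), "world_from_camera" (4x4, takes a point from camera to world coordinates). Camera axes: x right, y up, looking along -z (the intrinsics and any distortion apply to the point x, -y, -z); pixel columns grow to the right and rows downward; lengths in m; the calibration is good to about 2 mm. A picture is of the moment at which its call begins.
- hand_in(): hands the job in; it is judged then, once.
The state is a dict: "time": time; "qpos": joint angles; "qvel": joint speeds; "joint_efforts": joint torques, N m; "tool_pos": TCP position; "tool_rot": TCP orientation; "contact_force": force on the tool from outside, world axes, zero at the start; "torque": the same for the moment, N m; "opening": finger opening in m; "grip_force": force on a finger pad.
Only numpy, scipy, OpenCV 4.12 (cv2) and the standard library are available. Lean on these libraries where they do the work, as an engineer would, in place of code of your own. Each camera call takes 0.05 s, during which the arm holds its last target. There are 200 camera calls.

## Working session

There is one attempt and no reset: what is moved stays moved. The work goes in short steps, Python scripts to look and compute and a tool call to move; the robot and the scene stay as the last step left them, time stands still between calls to the robot, and variables do not carry over. Pictures are saved under pics/ and viewed, at most 10 in all, crops included, and the job is handed in when it is done.

Besides the shell and the picture viewer there is one more tool, called after "Request:" in YAML: its name, and indented under it one key for each argument. arm_command: Moves the arm, as the interface text tells. Its arguments: {"type":"object","properties":{"xyz":{"type":"array","items":{"type":"array","items":{"type":"number"}}},"spin":{"type":"array","items":{"type":"number"}},"jaw":{"type":"number"},"squeeze":{"type":"number"}},"required":["xyz","spin"]}

```bash
ls; mkdir -p pics; python3 - <<'E'
from cell import *
import cv2,numpy as np
ims=[]
for n in("top","side"):
    c=read_camera(n); np.savez(f"{n}0.npz",**c); ims.append(c["img"])
    print(n,c["fx"],c["fy"],c["cx"],c["cy"],np.round(c["world_from_camera"],3).tolist(),c.keys())
    cv2.imwrite(f"pics/{n}0.png",cv2.resize(c["img"][:,:,::-1],(800,600),interpolation=cv2.INTER_CUBIC))
print(observe())
E
```

```text
pics
top 366.39083207086355 366.39083207086355 252.2704325856679 191.40275367129507 [[-0.009, 0.994, -0.107, 0.479], [-1.0, -0.007, 0.019, 0.067], [0.018, 0.107, 0.994, 0.932], [0.0, 0.0, 0.0, 1.0]] dict_keys(['img', 'depth', 'fx', 'fy', 'cx', 'cy', 'world_from_camera'])
side 383.53065886636654 383.53065886636654 252.8161304078347 184.55163241853342 [[0.996, 0.044, -0.08, 0.526], [-0.091, 0.468, -0.879, -0.642], [-0.001, 0.883, 0.47, 0.555], [0.0, 0.0, 0.0, 1.0]] dict_keys(['img', 'depth', 'fx', 'fy', 'cx', 'cy', 'world_from_camera'])
{'time': 0.1, 'qpos': array([ 1.07500554e+00,  3.42643724e-01,  1.52491912e+00,  5.32240970e-06,
        1.27540485e+00, -1.45995912e-01]), 'qvel': array([-0.00120282, -0.00123373, -0.00296028, -0.00082904, -0.00134924,
        0.00042799]), 'joint_efforts': array([ 2.30447484e-03, -4.32007349e+01, -2.44695032e+01,  7.20083364e-02,
        5.24999527e-02, -7.93787103e-05]), 'tool_pos': array([0.17983809, 0.49310806, 0.40411996]), 'tool_rot': array([-3.14023298e+00, -2.05073056e-04,  2.79179609e+00]), 'contact_force': array([0.32307074, 0.14245866, 0.35254219]), 'torque': array([0.02874625, 0.03934707, 0.00181004]), 'grip_force': 0.0, 'opening': 0.0916906999579936}
```

View pics/top0.png

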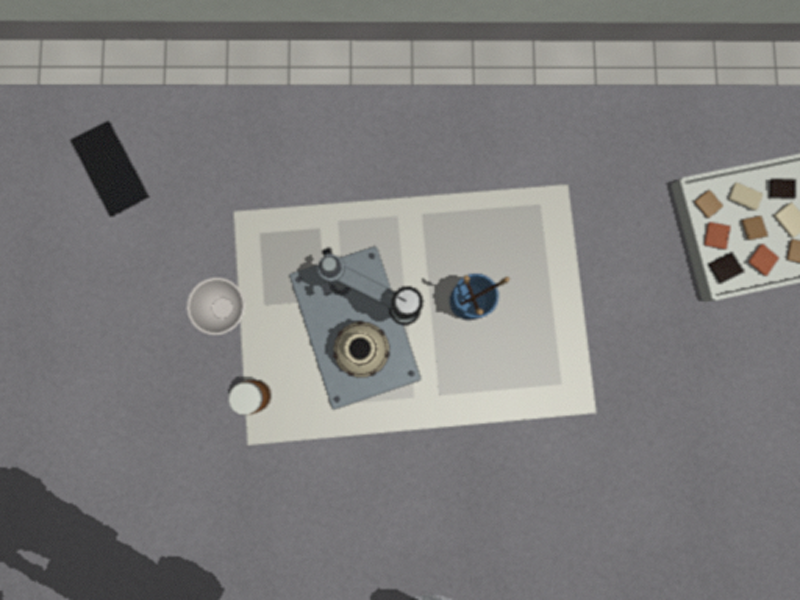

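View pics/side0.png

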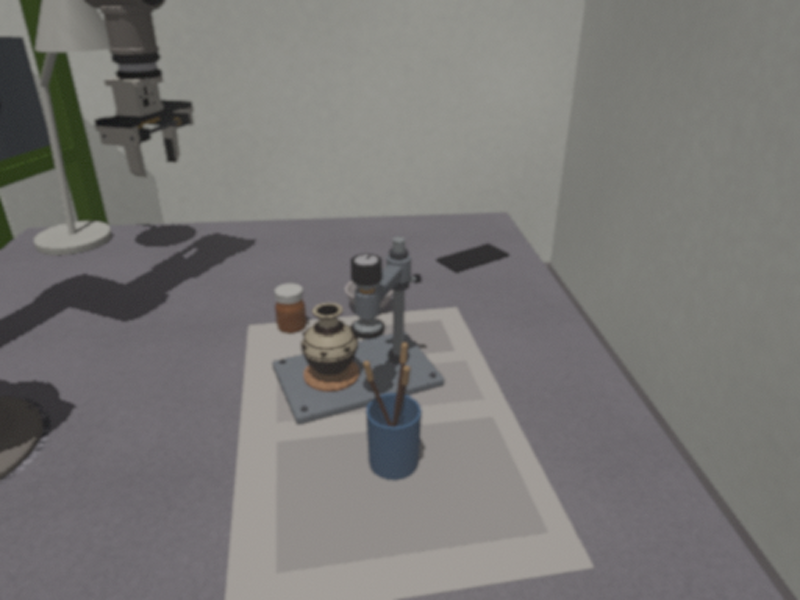

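The top view shows the knob at (405,303), the post top at (330,262), the vase rim at (360,348) and the brush pot at (475,297), all in the 800x600 picture. The knob has to swing clockwise, down and left in the image.

```bash
cat > h.py <<'E'
import numpy as np,cv2
def ray(c,u,v,z):
    T=c["world_from_camera"];d=T[:3,:3]@np.array([(u-c["cx"])/c["fx"],-(v-c["cy"])/c["fy"],-1]);o=T[:3,3]
    return o+d*(z-o[2])/d[2]
def cloud(c):
    v,u=np.mgrid[:384,:512];D=c["depth"].astype(float)
    P=np.stack([(u-c["cx"])/c["fx"]*D,-(v-c["cy"])/c["fy"]*D,-D],-1)
    T=c["world_from_camera"];return P@T[:3,:3].T+T[:3,3]
E
python3 - <<'E'
from h import *
c=dict(np.load("top0.npz"));P=cloud(c);Z=P[...,2]
def patch(name,u,v,r,z0,z1):
    u,v=u*.64,v*.64;vv,uu=np.mgrid[:384,:512]
    m=(np.hypot(uu-u,vv-v)<r)&(Z>z0)&(Z<z1)&(c["depth"]>0)
    ys,xs=np.nonzero(m);
    if len(xs)<5: print(name,len(xs));return
    (cx,cy),rad=cv2.minEnclosingCircle(np.stack([xs,ys],1).astype(np.float32))
    p=P[m];print(name,len(xs),"px",cx,cy,rad,"mean",p.mean(0).round(4),"zmed",np.median(p[:,2]).round(4),"ray",ray(c,cx,cy,np.median(p[:,2])).round(4), "bbox",p.min(0).round(3),p.max(0).round(3))
patch("knob",405,303,16,.22,.26)
patch("post",330,262,14,.205,.25)
patch("vase rim",360,348,14,.12,.145)
patch("pot",475,297,30,.05,.2)
patch("jar",246,396,22,.06,.09)
patch("bowl",215,306,26,.03,.06)
# base plate corners by ray at z=.016
for q in[(291,275),(375,247),(420,379),(334,408)]: print(ray(c,q[0]*.64,q[1]*.64,.016).round(4))
k=c["img"][165:225,180:285];o=cv2.resize(k[:,:,::-1],None,fx=7,fy=7,interpolation=cv2.INTER_CUBIC);cv2.imwrite("pics/crop1.png",o)
s=dict(np.load("side0.npz"))["img"][145:225,190:290];cv2.imwrite("pics/crop2.png",cv2.resize(s[:,:,::-1],None,fx=7,fy=7,interpolation=cv2.INTER_CUBIC))
E
```

```text
knob 336 px 260.5 193.0 10.547611236572266 mean [0.5504 0.0379 0.2353] zmed 0.2356 ray [0.5503 0.038  0.2356] bbox [0.531 0.019 0.22 ] [0.57  0.056 0.24 ]
post 80 px 211.7105255126953 169.42105102539062 5.884785175323486 mean [0.6001 0.1347 0.2174] zmed 0.2194 ray [0.5992 0.1328 0.2194] bbox [0.592 0.124 0.205] [0.613 0.144 0.222]
vase rim 298 px 230.08389282226562 222.7281951904297 9.771321296691895 mean [0.4963 0.1006 0.1299] zmed 0.1299 ray [0.4965 0.1008 0.1299] bbox [0.476 0.081 0.126] [0.518 0.121 0.135]
pot 411 px 308.2865295410156 187.1067352294922 19.917448043823242 mean [ 0.5761 -0.0739  0.0937] zmed 0.0845 ray [ 0.5789 -0.0801  0.0845] bbox [ 0.541 -0.105  0.05 ] [ 0.608 -0.038  0.17 ]
jar 340 px 157.0677490234375 254.69354248046875 10.596902847290039 mean [0.4259 0.2713 0.0745] zmed 0.0748 ray [0.4258 0.2711 0.0748] bbox [0.405 0.249 0.06 ] [0.448 0.295 0.079]
bowl 342 px 138.1170196533203 195.8829803466797 18.53774642944336 mean [0.5683 0.3353 0.0388] zmed 0.04 ray [0.5654 0.3279 0.04  ] bbox [0.524 0.284 0.03 ] [0.609 0.372 0.046]
[0.6172 0.2156 0.016 ]
[0.6624 0.08   0.016 ]
[0.4492 0.0097 0.016 ]
[0.4052 0.1459 0.016 ]
```

View pics/crop1.png

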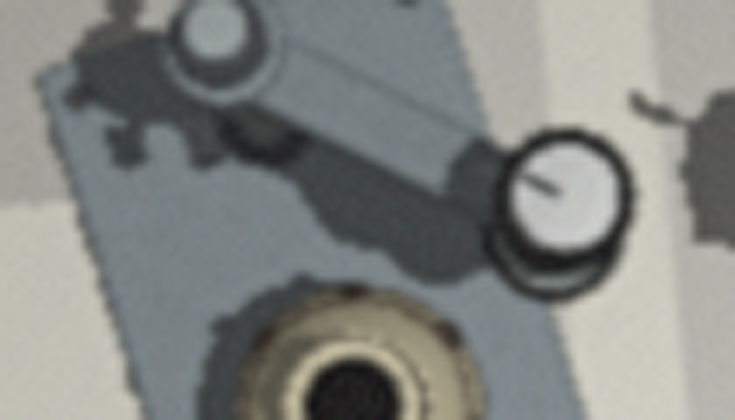

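View pics/crop2.png

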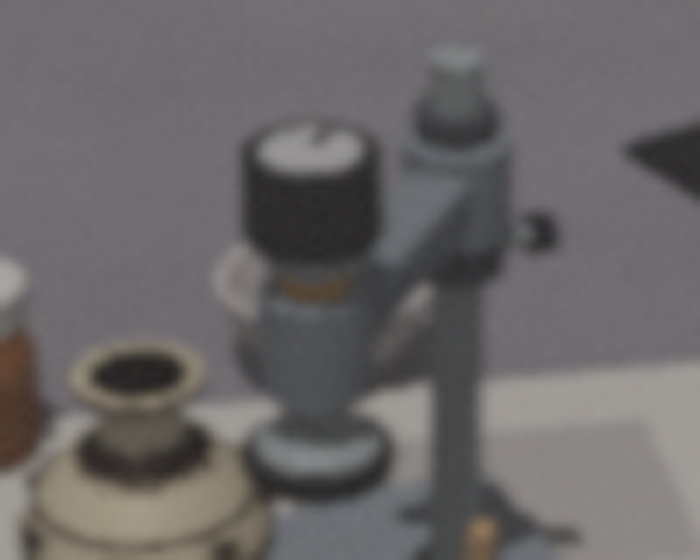

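Request:
arm_command:
  xyz:
    - [0,0,25]
    - [0,0,30]
    - [23,-28,0]
    - [23,-28,0]
    - [23,-28,0]
    - [23,-28,0]
    - [23,-28,0]
    - [23,-28,0]
    - [23,-28,0]
    - [23,-28,0]
    - [23,-28,0]
    - [23,-28,0]
    - [23,-28,0]
    - [23,-28,0]
    - [23,-28,0]
    - [23,-28,0]
    - [23,-28,0]
    - [23,-28,0]
  spin: [0,0,5.2,5.2,5.2,5.2,5.2,5.2,5.2,5.2,5.2,5.2,5.2,5.2,5.2,5.2,5.2,5.2]
  jaw: 1
  squeeze: 25

```text
time: 1.9
tool_pos: [0.5486, 0.0439, 0.4593]
tool_rot: [3.141, -0.0, -2.036]
contact_force: [0.1, 0.0, -0.1]
opening: 0.0922
grip_force: 0.0
```

```bash
python3 - <<'E'
from cell import *
from h import *
s=observe();print({k:np.round(s[k],4).tolist() for k in("time","qpos","tool_pos","tool_rot","contact_force","torque")})
c=read_camera("wrist");np.savez("w1.npz",**c)
P=cloud(c);Z=P[...,2]
m=(Z>.228)&(Z<.245)&(c["depth"]>0)&(np.hypot(P[...,0]-.55,P[...,1]-.038)<.04)
p=P[m];print(m.sum(),p.mean(0),p.min(0),p.max(0),np.median(p[:,2]))
cv2.imwrite("pics/w1.png",cv2.resize(c["img"][:,:,::-1],(800,600)))
E
```

```text
{'time': 1.9, 'qpos': [-0.0595, 0.3542, 1.3545, 0.0002, 1.4338, -2.7362], 'tool_pos': [0.5486, 0.0439, 0.4593], 'tool_rot': [3.1407, -0.0002, -2.0357], 'contact_force': [0.0733, 0.0183, -0.1221], 'torque': [0.1276, 0.0954, 0.0069]}
2507 [0.55014332 0.03646271 0.23479743] [0.53087173 0.01734543 0.22808547] [0.57079413 0.05723294 0.23767273] 0.2348875380056601
```

View pics/w1.png

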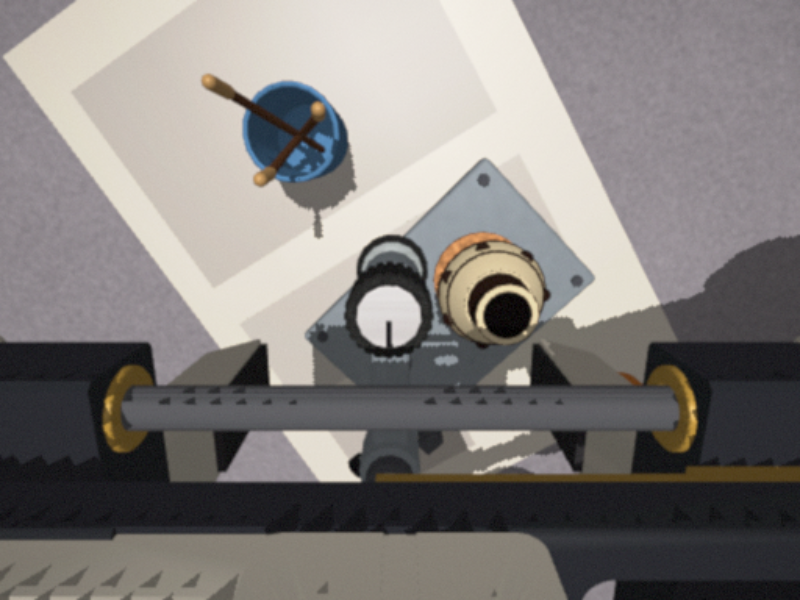

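The wrist view shows the knob top at (388,317) centred between the fingers, its index line pointing at the post. The two views agree on (0.550, 0.037).

Request:
arm_command:
  xyz:
    - [1.6,-6.7,0]
    - [0,0,-15]
    - [0,0,-15]
    - [0,0,-15]
    - [0,0,-10]
    - [0,0,-10]
    - [0,0,0]
  spin: [0,0,0,0,0,0,0]

```text
time: 2.65
tool_pos: [0.5491, 0.0388, 0.3935]
tool_rot: [3.139, -0.001, -2.039]
contact_force: [-0.9, -0.1, 0.1]
opening: 0.0918
grip_force: 0.0
```

Request:
arm_command:
  xyz:
    - [0,0,0]
    - [0,0,0]
    - [0,0,0]
    - [0,0,0]
    - [0,0,0]
    - [0,0,0]
    - [0,0,0]
    - [0,0,0]
  spin: [0,0,0,0,0,0,0,0]
  jaw: -1
  squeeze: 25

```text
time: 3.45
tool_pos: [0.5496, 0.0384, 0.3949]
tool_rot: [-3.141, 0.0, -2.039]
contact_force: [1.4, 0.1, 1.8]
opening: 0.0393
grip_force: 25.0
```

```bash
cat > o.py <<'E'
from cell import *
import numpy as np
s=observe();print({k:np.round(s[k],4).tolist() for k in("time","qpos","tool_pos","tool_rot","contact_force","torque","opening","grip_force")})
E
python3 o.py
```

```text
{'time': 3.45, 'qpos': [-0.0693, 0.3972, 1.4682, -0.0001, 1.2756, -2.7423], 'tool_pos': [0.5496, 0.0384, 0.3949], 'tool_rot': [-3.141, 0.0002, -2.0393], 'contact_force': [1.4039, 0.1326, 1.7751], 'torque': [0.0092, -0.059, -0.0268], 'opening': 0.0393, 'grip_force': 24.9972}
```

Request:
arm_command:
  xyz:
    - [-4.6,2.6,0]
    - [-4.5,2.8,0]
    - [-4.3,3.0,0]
    - [-4.2,3.2,0]
    - [-4.0,3.4,0]
    - [-3.9,3.6,0]
    - [-3.7,3.8,0]
  spin: [-2.75,-2.75,-2.75,-2.75,-2.75,-2.75,-2.75]

```text
time: 4.15
tool_pos: [0.5204, 0.0608, 0.3949]
tool_rot: [-3.14, 0.0, -2.377]
contact_force: [1.4, -2.0, -1.0]
opening: 0.0395
grip_force: 25.0
```

```bash
python3 o.py
```

```text
{'time': 4.15, 'qpos': [-0.03, 0.348, 1.5435, -0.0006, 1.249, -2.3647], 'tool_pos': [0.5204, 0.0608, 0.3949], 'tool_rot': [-3.1404, 0.0004, -2.3775], 'contact_force': [1.4152, -1.9832, -1.0165], 'torque': [-0.2066, -0.252, -0.0162], 'opening': 0.0395, 'grip_force': 24.9952}
```

Request:
arm_command:
  xyz:
    - [-3.5,3.9,0]
    - [-3.3,4.1,0]
    - [-3.1,4.3,0]
    - [-2.9,4.4,0]
    - [-2.7,4.5,0]
    - [-2.5,4.7,0]
  spin: [-2.75,-2.75,-2.75,-2.75,-2.75,-2.75]

```text
time: 4.75
tool_pos: [0.5024, 0.0867, 0.3949]
tool_rot: [-3.141, 0.001, -2.665]
contact_force: [2.1, -0.9, -0.2]
opening: 0.0395
grip_force: 25.0
```

Request:
arm_command:
  xyz:
    - [-0.8,1.6,0]
    - [-0.7,1.7,0]
    - [-0.7,1.7,0]
  spin: [-0.95,-0.95,-0.95]

```text
time: 5.05
tool_pos: [0.5002, 0.0917, 0.3949]
tool_rot: [-3.141, 0.0, -2.714]
contact_force: [1.4, -2.1, 0.2]
opening: 0.0395
grip_force: 25.0
```

```bash
python3 o.py
```

```text
{'time': 5.05, 'qpos': [0.0305, 0.3203, 1.5846, -0.0004, 1.2363, -1.968], 'tool_pos': [0.5002, 0.0917, 0.3949], 'tool_rot': [-3.1411, 0.0002, -2.7137], 'contact_force': [1.4124, -2.0513, 0.193], 'torque': [-0.2753, -0.2322, -0.0041], 'opening': 0.0395, 'grip_force': 24.9979}
```

Request:
arm_command:
  xyz:
    - [-0.7,1.75,0]
    - [-0.7,1.8,0]
    - [-0.7,1.8,0]
    - [-0.65,1.8,0]
  spin: [-1,-1,-1,-1]

```text
time: 5.45
tool_pos: [0.4973, 0.0991, 0.3948]
tool_rot: [-3.142, 0.0, -2.784]
contact_force: [1.5, -3.1, 1.8]
opening: 0.0391
grip_force: 25.0
```

Request:
arm_command:
  xyz:
    - [-0.3,0.9,0]
    - [-0.3,0.9,0]
  spin: [-0.5,-0.5]

```text
time: 5.65
tool_pos: [0.4967, 0.1008, 0.3948]
tool_rot: [-3.142, 0.0, -2.801]
contact_force: [1.2, -2.4, 2.1]
opening: 0.0394
grip_force: 25.0
```

Request:
arm_command:
  xyz:
    - [-0.3,0.9,0]
    - [0,0,0]
  spin: [-0.5,0]

```text
time: 5.85
tool_pos: [0.4964, 0.1017, 0.3948]
tool_rot: [3.142, 0.0, -2.809]
contact_force: [0.6, -2.3, 1.6]
opening: 0.0397
grip_force: 25.0
```

```bash
python3 o.py
```

```text
{'time': 5.85, 'qpos': [0.0508, 0.3171, 1.5894, 0.0001, 1.235, -1.8525], 'tool_pos': [0.4964, 0.1017, 0.3948], 'tool_rot': [3.1416, 0.0002, -2.8092], 'contact_force': [0.5559, -2.2681, 1.6172], 'torque': [-0.2753, -0.2092, 0.0111], 'opening': 0.0397, 'grip_force': 25.0}
```

Request:
arm_command:
  xyz:
    - [-0.25,0.9,0]
    - [0,0,0]
  spin: [-0.5,0]

```text
time: 6.05
tool_pos: [0.4963, 0.1023, 0.3948]
tool_rot: [-3.141, 0.0, -2.818]
contact_force: [1.6, -4.6, 1.9]
opening: 0.0393
grip_force: 25.0
```

Request:
arm_command:
  xyz:
    - [-0.25,0.9,0]
    - [0,0,0]
  spin: [-0.5,0]

```text
time: 6.25
tool_pos: [0.4962, 0.1028, 0.3948]
tool_rot: [-3.14, 0.0, -2.827]
contact_force: [2.0, -5.8, 1.6]
opening: 0.0393
grip_force: 25.0
```

Request:
arm_command:
  xyz:
    - [-0.25,0.9,0]
    - [0,0,0]
  spin: [-0.5,0]

```text
time: 6.45
tool_pos: [0.496, 0.1034, 0.3948]
tool_rot: [-3.139, 0.0, -2.836]
contact_force: [2.8, -9.2, 1.7]
opening: 0.0391
grip_force: 25.0
```

Request:
arm_command:
  xyz:
    - [0.5,-1.6,0]
    - [0,0,0]
  spin: [0,0]

```text
time: 6.65
tool_pos: [0.4963, 0.1023, 0.3948]
tool_rot: [-3.141, 0.0, -2.836]
contact_force: [1.5, -5.7, 2.6]
opening: 0.0396
grip_force: 25.0
```

```bash
python3 o.py
```

```text
{'time': 6.65, 'qpos': [0.0522, 0.3172, 1.5893, -0.0007, 1.2349, -1.8244], 'tool_pos': [0.4963, 0.1023, 0.3948], 'tool_rot': [-3.1409, 0.0, -2.8356], 'contact_force': [1.4777, -5.7132, 2.598], 'torque': [-0.8382, -0.2333, 0.0084], 'opening': 0.0396, 'grip_force': 25.0017}
```

Request:
arm_command:
  xyz:
    - [0,0,0]
    - [0,0,0]
    - [0,0,0]
    - [0,0,0]
    - [0,0,0]
  spin: [-5,-5,-5,-5,0]

```text
time: 7.15
tool_pos: [0.4963, 0.1024, 0.3944]
tool_rot: [-3.14, -0.0, 3.097]
contact_force: [2.3, -6.2, -0.3]
opening: 0.0395
grip_force: 25.0
```

```bash
python3 o.py
```

```text
{'time': 7.15, 'qpos': [0.0525, 0.3176, 1.5898, -0.0012, 1.2343, -1.4729], 'tool_pos': [0.4963, 0.1024, 0.3944], 'tool_rot': [-3.1405, -0.0001, 3.0965], 'contact_force': [2.2679, -6.1822, -0.3078], 'torque': [-0.9226, -0.3845, 0.1796], 'opening': 0.0395, 'grip_force': 24.9998}
```

Request:
arm_command:
  xyz:
    - [0,0,0]
    - [0,0,0]
    - [0,0,0]
    - [0,0,0]
  spin: [-5,-5,0,0]

```text
time: 7.55
tool_pos: [0.4963, 0.1024, 0.3942]
tool_rot: [-3.14, -0.0, 2.924]
contact_force: [2.6, -5.3, -2.5]
opening: 0.0394
grip_force: 25.0
```

```bash
python3 o.py
```

```text
{'time': 7.55, 'qpos': [0.0524, 0.3179, 1.5901, -0.0012, 1.2342, -1.3007], 'tool_pos': [0.4963, 0.1024, 0.3942], 'tool_rot': [-3.1404, -0.0002, 2.9243], 'contact_force': [2.5669, -5.3439, -2.5369], 'torque': [-0.9854, -0.5325, 0.0481], 'opening': 0.0394, 'grip_force': 24.997}
```

Request:
arm_command:
  xyz:
    - [0,0,0]
    - [0,0,0]
    - [0,0,0]
    - [0,0,0]
  spin: [-5,-5,0,0]

```text
time: 7.95
tool_pos: [0.4963, 0.1024, 0.3939]
tool_rot: [-3.14, -0.0, 2.75]
contact_force: [3.1, -5.7, -3.0]
opening: 0.0392
grip_force: 25.0
```

```bash
python3 o.py
```

```text
{'time': 7.95, 'qpos': [0.0524, 0.3182, 1.5903, -0.0012, 1.234, -1.1262], 'tool_pos': [0.4963, 0.1024, 0.3939], 'tool_rot': [-3.1401, -0.0004, 2.7498], 'contact_force': [3.1409, -5.711, -2.9857], 'torque': [-1.0038, -0.5624, 0.1407], 'opening': 0.0392, 'grip_force': 24.9947}
```

Request:
arm_command:
  xyz:
    - [0.8,-1,-0.5]
    - [0,0,-0.2]
    - [0,0,-0.2]
    - [0,0,-0.2]
    - [0,0,0]
  spin: [0,-8,-8,-8,0]

```text
time: 8.45
tool_pos: [0.4968, 0.1018, 0.3932]
tool_rot: [-3.141, -0.001, 2.33]
contact_force: [0.6, -4.1, -1.0]
opening: 0.0396
grip_force: 25.0
```

```bash
cat > o2.py <<'E'
from cell import *
import numpy as np
r=[]
for _ in range(4): r.append(observe()); read_camera("side")
f=np.array([np.r_[s["contact_force"],s["torque"][2],s["tool_pos"][2],s["tool_rot"][2],s["qpos"][5]] for s in r])
print("F",f[:,:3].mean(0).round(2),"Tz",f[:,3].round(3),"z",f[-1,4].round(5),"yaw",np.degrees(f[-1,5]).round(2),"q6",f[-1,6].round(3),"t",r[-1]["time"])
E
python3 o2.py
```

```text
F [ 0.77 -4.24 -1.33] Tz [0.08  0.144 0.019 0.065] z 0.39324 yaw 133.75 q6 -0.713 t 8.6
```

Request:
arm_command:
  xyz:
    - [0,-0.8,-0.3]
    - [0,0,-0.2]
    - [0,0,-0.2]
    - [0,0,0]
  spin: [-8,-8,-8,0]

```text
time: 9.05
tool_pos: [0.4967, 0.1011, 0.3929]
tool_rot: [-3.141, -0.001, 1.913]
contact_force: [-1.4, -2.9, 0.4]
opening: 0.0393
grip_force: 25.0
```

```bash
sed -i 's/range(4)/range(6)/; s/f\[:,3\].round(3)/f[:,3].mean().round(3)/' o2.py; python3 o2.py
```

```text
F [-2.12 -2.59  0.43] Tz 0.104 z 0.39287 yaw 109.71 q6 -0.295 t 9.3
```

Request:
arm_command:
  xyz:
    - [0,0,-0.2]
    - [0,0,-0.2]
    - [0,0,-0.2]
    - [0,0,0]
  spin: [-8,-8,-8,0]

```text
time: 9.75
tool_pos: [0.4967, 0.1011, 0.3928]
tool_rot: [-3.141, -0.0, 1.492]
contact_force: [-4.4, -2.4, 5.6]
opening: 0.039
grip_force: 25.0
```

```bash
python3 o2.py
```

```text
F [-4.52 -2.3   5.28] Tz -0.023 z 0.39278 yaw 85.8 q6 0.123 t 10.0
```

```bash
python3 - <<'E'
from cell import *
from h import *
c=read_camera("side");np.savez("s2.npz",**c)
s=c["img"][140:230,175:285];cv2.imwrite("pics/crop3.png",cv2.resize(s[:,:,::-1],None,fx=6.5,fy=6.5,interpolation=cv2.INTER_CUBIC))
E
```

```text
(no output)
```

View pics/crop3.png

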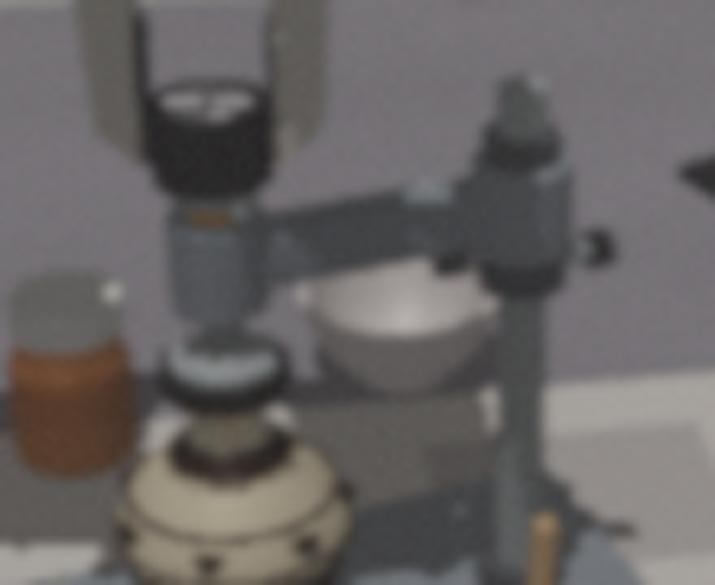

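The side view shows the pad (225,370) over the rim and the knob between the fingers. The pointer can't be made out. The torque is near zero, so a click may already have happened. I'll ease off the axial force, let go and look from above before turning further.

Request:
arm_command:
  xyz:
    - [0,0,0.4]
    - [0,0,0.3]
    - [0,0,0]
  spin: [0,0,0]

```text
time: 10.4
tool_pos: [0.4968, 0.101, 0.3928]
tool_rot: [-3.141, -0.0, 1.495]
contact_force: [-4.4, -2.1, 2.2]
opening: 0.0391
grip_force: 25.0
```

```bash
python3 o2.py
```

```text
F [-4.52 -1.49  1.64] Tz 0.004 z 0.39285 yaw 85.58 q6 0.126 t 10.65
```

Request:
arm_command:
  xyz:
    - [0,0,0]
    - [0,0,0]
    - [0,0,0]
    - [0,0,0]
    - [0,0,0]
    - [0,0,0]
    - [0,0,0]
    - [0,0,20]
    - [0,0,25]
    - [0,0,25]
    - [0,0,0]
  spin: [0,0,0,0,0,0,0,0,0,0,0]
  jaw: 1

```text
time: 11.8
tool_pos: [0.4973, 0.101, 0.4665]
tool_rot: [3.135, -0.001, 1.493]
contact_force: [0.6, 0.5, -0.7]
opening: 0.0921
grip_force: 0.0
```

```bash
python3 - <<'E'
from cell import *
from h import *
s=observe();print(s["tool_pos"],s["contact_force"],s["torque"])
c=read_camera("wrist");np.savez("w2.npz",**c)
P=cloud(c);Z=P[...,2]
m=(Z>.225)&(Z<.245)&(c["depth"]>0)&(np.hypot(P[...,0]-.496,P[...,1]-.101)<.035)
ys,xs=np.nonzero(m);print(m.sum(),P[m].mean(0),np.median(P[m][:,2]))
x,y=int(xs.mean()),int(ys.mean());print(x,y)
x0=max(0,x-60);y0=max(0,y-45)
cv2.imwrite("pics/w2.png",cv2.resize(c["img"][y0:y0+90,x0:x0+120,::-1],(800,600),interpolation=cv2.INTER_CUBIC));print(x0,y0)
E
```

```text
[0.49733304 0.10101615 0.46645391] [ 0.6360852   0.53341699 -0.68886594] [-0.08054404  0.09496278 -0.04914238]
2295 [0.4965853  0.10250776 0.23260095] 0.2327675390298479
251 203
191 158
```

View pics/w2.png

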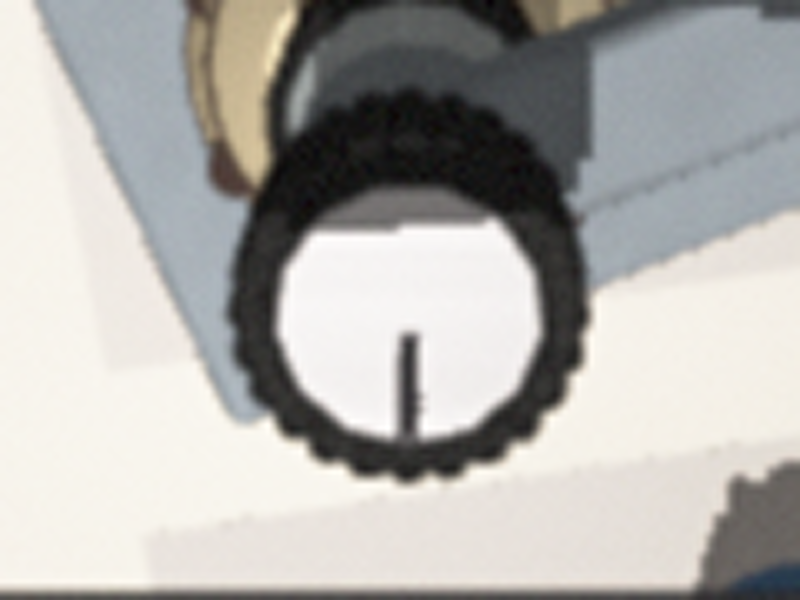

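The view from above shows the index line at (408,385), in the same tool direction as before, so the knob turned with the tool. It has dropped about 2 mm. The pointer is hidden behind the knob, so I'll turn the wrist half round to see that side. That also unwinds the last joint.

Request:
arm_command:
  xyz:
    - [0,0,0]
    - [0,0,0]
    - [0,0,0]
    - [0,0,0]
    - [0,0,0]
    - [0,0,0]
    - [0,0,0]
    - [0,0,0]
    - [0,0,0]
    - [0,0,0]
    - [0,0,0]
    - [0,0,0]
    - [0,0,0]
    - [0,0,0]
    - [0,0,0]
    - [0,0,0]
    - [0,0,0]
    - [0,0,0]
    - [0,0,0]
    - [0,0,0]
  spin: [8.5,8.5,8.5,8.5,8.5,8.5,8.5,8.5,8.5,8.5,8.5,8.5,8.5,8.5,8.5,8.5,8.5,8.5,8.5,8.5]

```text
time: 13.85
tool_pos: [0.4969, 0.1009, 0.4617]
tool_rot: [3.139, -0.001, -1.817]
contact_force: [-0.0, -0.8, -0.2]
opening: 0.0916
grip_force: 0.0
```

```bash
python3 - <<'E'
from cell import *
from h import *
s=observe();print(s["tool_pos"],s["tool_rot"],s["qpos"][5],s["time"])
c=read_camera("wrist");np.savez("w3.npz",**c)
P=cloud(c);Z=P[...,2]
m=(Z>.225)&(Z<.245)&(c["depth"]>0)&(np.hypot(P[...,0]-.496,P[...,1]-.101)<.035)
ys,xs=np.nonzero(m);print(m.sum(),P[m].mean(0),np.median(P[m][:,2]))
x,y=int(xs.mean()),int(ys.mean());x0=max(0,x-60);y0=max(0,y-55);print(x,y,x0,y0)
cv2.imwrite("pics/w3.png",cv2.resize(c["img"][y0:y0+90,x0:x0+120,::-1],(800,600),interpolation=cv2.INTER_CUBIC))
E
```

```text
[0.49687488 0.10093449 0.46167901] [ 3.13931108e+00 -6.34689992e-04 -1.81678603e+00] -2.846475364363343 13.85
2382 [0.49615048 0.09988594 0.2325137 ] 0.23261752601166508
255 205 195 150
```

View pics/w3.png

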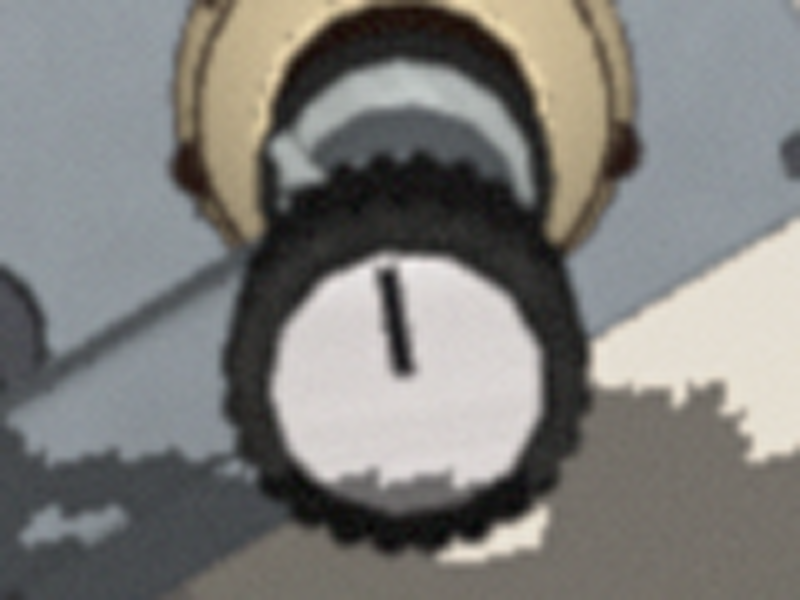

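The picture shows the index line from (405,375) to (387,268), and the pointer tip sticking out at about (285,150), anticlockwise of it. Next I'll work out the angle between them.

```bash
python3 - <<'E'
from h import *
c=dict(np.load("w3.npz"));P=cloud(c)
f=lambda q:(195+q[0]*.15-.4,150+q[1]*.15-.4)
zt=.2326
a=ray(c,*f((405,375)),zt);b=ray(c,*f((387,268)),zt)
# knob axis from top-face circle: white disc centre
m=(np.hypot(P[...,0]-.496,P[...,1]-.1)<.0225)&(P[...,2]>.2295)&(P[...,2]<.2355)
ys,xs=np.nonzero(m);(cx,cy),r=cv2.minEnclosingCircle(np.stack([xs,ys],1).astype(np.float32))
ax=ray(c,cx,cy,zt);wc=ray(c,*f((408,380)),zt);print("axis",ax,wc,r)
ang=lambda p,o:np.degrees(np.arctan2(p[1]-o[1],p[0]-o[0]))
print("index",ang(b,a),ang(b,wc))
for q in[(275,138),(290,130),(305,165),(290,165),(275,160),(325,180),(282,205)]:
    u,v=f(q);d=P[int(round(v)),int(round(u))]
    for z in(.2036,.2016):
        p=ray(c,u,v,z);print(q,z,"depthpt",d.round(4),"ray r",np.hypot(*(p-wc)[:2]).round(4),"ang",ang(p,wc).round(1))
E
```

```text
axis [0.49628468 0.10023863 0.2326    ] [0.49618776 0.10072132 0.2326    ] 27.95094871520996
index -95.01212409221598 -93.97520746837024
(275, 138) 0.2036 depthpt [0.5135 0.0893 0.1356] ray r 0.0255 ang -66.8
(275, 138) 0.2016 depthpt [0.5135 0.0893 0.1356] ray r 0.0252 ang -66.0
(290, 130) 0.2036 depthpt [0.5046 0.0772 0.2011] ray r 0.0252 ang -71.3
(290, 130) 0.2016 depthpt [0.5046 0.0772 0.2011] ray r 0.025 ang -70.5
(305, 165) 0.2036 depthpt [0.5039 0.081  0.2032] ray r 0.0208 ang -68.9
(305, 165) 0.2016 depthpt [0.5039 0.081  0.2032] ray r 0.0205 ang -68.0
(290, 165) 0.2036 depthpt [0.5055 0.0807 0.2029] ray r 0.0219 ang -65.2
(290, 165) 0.2016 depthpt [0.5055 0.0807 0.2029] ray r 0.0216 ang -64.2
(275, 160) 0.2036 depthpt [0.5144 0.093  0.1366] ray r 0.0235 ang -62.8
(275, 160) 0.2016 depthpt [0.5144 0.093  0.1366] ray r 0.0232 ang -61.9
(325, 180) 0.2036 depthpt [0.5018 0.0829 0.2084] ray r 0.018 ang -71.7
(325, 180) 0.2016 depthpt [0.5018 0.0829 0.2084] ray r 0.0177 ang -70.7
(282, 205) 0.2036 depthpt [0.5147 0.0986 0.1398] ray r 0.0192 ang -53.7
(282, 205) 0.2016 depthpt [0.5147 0.0986 0.1398] ray r 0.019 ang -52.4
```

The index is about 27° (0.48 rad) clockwise of the pointer. That lies past the first click (0.26) and short of the second (0.79). The 2 mm drop matches the pad being pressed on the rim, so one click is done. I'll retreat and hand in.

Request:
arm_command:
  xyz:
    - [0,0,20]
    - [0,0,20]
    - [0,0,10]
    - [0,0,0]
    - [0,0,0]
    - [0,0,0]
  spin: [0,0,0,0,0,0]

```text
time: 14.5
tool_pos: [0.4969, 0.101, 0.5118]
tool_rot: [3.139, -0.001, -1.823]
contact_force: [0.9, 1.0, 0.6]
opening: 0.0917
grip_force: 0.0
```

```bash
python3 -c "
from cell import *
print(hand_in())"
```

```text
the job is handed in; nothing more can be done
None
```

I swung the clamp arm to its stop, turned the knob to one click by the camera (index 0.48 rad clockwise of the pointer), let go and handed the job in; for a moment near the click I pressed down on the knob with about 5 N, and no verdict came back.

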